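# Mist a drying cup on both sides at the banding wheel

## Task

The cup on the banding wheel is drying too fast: mist it on both sides. Press the spray bottle's cap right down for a moment and let it up again, turn the wheel half round so that the other side of the cup faces the nozzle, stop it there and press the cap right down for a moment once more, then let it up. The clay is soft, so do not touch the cup; go gently on the cap too, stopping as soon as it is home so that the bottle's neck is not squashed, and leave the other things on the bench where they are.

Things in the scene. Friction and masses are not known exactly. Their poses are not given: they have to be found in the camera images.
- stand: Spray station bolted to the bench: dark cast foot plate 130 x 140 x 14 mm, a steel post 149 mm high at y = -64 mm and a ring clamp that holds a white plastic bottle, 72 mm in diameter, upright. Origin: on the bench, on the bottle's axis; z up; +y is the way the nozzle sprays, towards the wheel.
- clamp (a point): Centre of the ring clamp, on the bottle's axis, 82 mm above the bench. Straight above it sits the round grey spray cap, 32 mm in diameter, 22 mm high, flat on top, with a stub nozzle on its +y side. The bottle is clamped higher or lower from day to day: the resting cap's top is anywhere from 182 to 212 mm above the bench (not measured for you: see it or feel for it).
- cap (a joint): How far the spray cap is pressed down, in m: 0 = up at rest, 0.009 = hard stop. A spring holds it up: about 5 N to start it moving, about 10 N at the stop. It springs back by itself when let go. Right down means above 0.0075, up means below 0.002.
- neck (a joint): How far the screw collar under the cap is squashed down into the bottle's plastic shoulder, in m: 0 when nothing pushes. It gives 1 mm per 8 N (about 1.2 mm when the cap just reaches its stop), more if the cap is pushed on past its stop; more than 0.0045 spoils the bottle.
- wheel: Banding wheel (pedestal turntable) fixed to the bench: dark cast foot 170 mm in diameter, narrow stem, round flat aluminium head 240 mm in diameter and 14 mm thick, its top face 135 mm above the bench. Origin: on the bench, on the wheel's axis, 250 mm from the bottle's axis; z up; it does not turn with the head.
- head (a joint): Turning angle of the wheel's head in rad, growing anticlockwise seen from above; no end stops, 0 at the start. The bearing drags at 0.05 N m: the head stops soon after it is let go, and turns with a fingertip pressed lightly (a few N) and dragged on its bare top near the rim, where the outer 45 mm are free of the cup and its handle.
- cup: Leather-hard grey clay cup standing loose in the middle of the wheel's head, turning with it: 84 mm in diameter at the rim, 66 mm at the foot, 75 mm high, about 0.25 kg, with one handle that reaches 72 mm out from the cup's axis. Origin: centre of its foot; z up; +x points to the handle. It may stand turned any way at the start. Soft: must not be touched.
- cup_handle (a point): Middle of the cup's handle, 67 mm out from the cup's axis and 40 mm above its foot.
- spare_cup: Bystander: a second, drier clay cup of the same shape (84 mm diameter, 75 mm high, handle towards its +x) standing on the bench. Origin: centre of its foot.
- mould: Bystander: closed two-part plaster mould, cream block 120 x 150 x 98 mm, 2.2 kg, standing on the bench. Origin: centre of its underside.
- knife: Bystander: fettling knife lying on the bench, 186 mm long along its x: wooden handle 16 mm thick to -x, steel blade to +x. Origin: on the bench under the ferrule.
Not all that is in view belongs to the job. Leave any red look-alike of the wheel alone.

How it is judged:
By the outcome, as a careful person would: the job done as asked, in the order asked, and still so for the second after the job is handed in, with the robot touching nothing.
It also fails if it takes over 61 s, if anything falls off the work surface, if the arm or the gripper's body presses on something with over 40 N, if the wrist force passes 120 N, or if a joint passes its speed limit or range.

## Robot

A 6-joint arm with a two-finger parallel gripper is mounted at the origin on the work surface. World frame = base frame: x ahead of the robot, y to its left, z up, the work surface at z = 0. Lengths are in m, angles in rad, forces in N, time in s.
With the tool pointing down it reaches from about 0.4 to 0.825 m from the base axis. Payload 7 kg.
Tool frame: the origin (TCP) lies at the very end of the fingers, on their centre line; the grasp point (between the pads) lies 19 mm behind it; z points along the fingers, y is the line along which they close (so a half turn about z gives the same grasp; the last joint's range is limited). The gripper opens to 88 mm and grips with 3 to 60 N. Pads are 19 mm wide; open, the fingers measure 130 mm over their backs; the gripper's body (78 mm by 193 mm) begins 47 mm behind the grasp point.
Start: joints at [1.44, 0.359, 0.012, 0, -1.224, -0.288], TCP at [0.275, 0.617, 0.189] pointing down, gripper open.
Joint ranges: [-3.07, 3.07], [-1.43, 2.12], [-1.02, 1.25], [-3.03, 1.67], [-3.05, -0], [-3.03, 3.03]. Speed limits (rad/s): [2.39, 2.39, 3.01, 3.14, 3.14, 3.14].

## Interface

Orientations are given as [roll, pitch, yaw] about the fixed x, y, z axes, in that order (R = Rz(yaw) Ry(pitch) Rx(roll)).
In Python, from station import arm gives the robot as it stands.
- The arm moves only by the tool step_arm, never from a script. Its argument "rows" is a list of rows, each a list of 5 numbers: the shift along the world's x, y, z in m, then the turn about the world's z in rad, then the finger opening in m, from 0 to 0.0876. In form: [[x, y, z, spin, gripper], ...]. A call has 1 to 20 rows; each row is the pose to reach, as a shift and turn from the pose commanded when the call began; what a row does not reach only later rows make up. A row lasts 1/10 s, in which the tool goes at most 50 mm and 8.59 degrees, less where a joint would pass 70% of its speed; a pose out of reach is approached as far as the arm can. A call with a gripper value outside its range is refused whole. The fingers move at their own pace and stop on an object; "newtons" is the grip in N (left out, the last holds). Time passes only in rows, so rows that repeat a pose let the fingers close. It gives the time, the measured TCP pose, the force, the opening and the grip force at its end, in the units of the state.
- arm.get_state(): the state, without advancing time (a new reading comes with each control period).
- arm.grab_frame(name): name is "scene" or "top"; returns a dict with "color" (384x512x3 uint8, blue, green, red), "vfov" (degrees; the focal length in pixels is half the picture's height over the tangent of half this angle, whatever the lens; pixels are square), "cx", "cy" (the principal point, pixels), "rvec" (rotation vector, rad) and "tvec" (3), from world to camera coordinates, as OpenCV has them. Camera axes: x right, y down, z forward; pixel columns grow to the right and rows downward; lengths in m; the calibration is good to about 2 mm. A picture is of the moment at which its call begins. There is no depth.
- arm.job_done(): hands the job in; it is judged then, once.
The state is a dict: "t": time; "q": joint angles; "qd": joint speeds; "joint_efforts": joint torques, N m; "eef_pos": TCP position; "ee_rot": TCP orientation; "force": force on the tool from outside, world axes, zero at the start; "moment": the same for the moment, N m; "width": finger opening in m; "gripper_force": force on a finger pad.
Only numpy, scipy, OpenCV 4.12 (cv2) and the standard library are available. Lean on these libraries where they do the work, as an engineer would, in place of code of your own. Each camera call takes 0.05 s, during which the arm holds its last target. There are 200 camera calls.

## Working session

There is one attempt and no reset: what is moved stays moved. The work goes in short steps, Python scripts to look and compute and a tool call to move; the robot and the scene stay as the last step left them, time stands still between calls to the robot, and variables do not carry over. Pictures are saved under pics/ and viewed, at most 10 in all, crops included, and the job is handed in when it is done.

Besides the shell and the picture viewer there is one more tool, called after "Emit:" as name(argument=value, ...), one argument or row to a line, values as JSON. step_arm: Moves the arm, as the interface text tells. Its arguments: {"type":"object","properties":{"rows":{"type":"array"},"newtons":{"type":"number"}},"required":["rows"]}

```bash
mkdir -p pics; cat > h.py <<'E'
import numpy as np,cv2
from station import arm
def cam(n):
    f=arm.grab_frame(n);h,w=f["color"].shape[:2]
    fl=h/2/np.tan(np.radians(f["vfov"])/2)
    K=np.array([[fl,0,f["cx"]],[0,fl,f["cy"]],[0,0,1.]])
    return f["color"],K,np.array(f["rvec"],float).reshape(3),np.array(f["tvec"],float).reshape(3)
def ray(c,u,v,z):
    _,K,r,t=c;R=cv2.Rodrigues(r)[0];o=-R.T@t;d=R.T@np.linalg.inv(K)@[u,v,1];return o+d*(z-o[2])/d[2]
def proj(c,p): return cv2.projectPoints(np.array(p,float).reshape(-1,3),c[2],c[3],c[1],None)[0].reshape(-1,2)
E
python3 - <<'E'
from h import *
import pickle
for n in("scene","top"):
    c=cam(n);pickle.dump(c,open(n+".pkl","wb"));cv2.imwrite(f"pics/{n}0.png",cv2.resize(c[0],(800,600),interpolation=cv2.INTER_CUBIC))
    R=cv2.Rodrigues(c[2])[0];print(n,-R.T@c[3],R[2],c[1][0])
s=arm.get_state();print(s)
E
```

```text
scene [1.05899204 0.21440157 1.03595172] [-0.50848154 -0.20263644 -0.83689008] [367.08041216   0.         255.38964297]
top [0.23463982 0.01538366 1.43768219] [ 0.20711275 -0.01013362 -0.97826459] [471.02267149   0.         255.62630276]
{'t': 0.1, 'q': array([ 1.44012478e+00,  3.59333509e-01,  1.11432628e-02, -3.14845093e-04,
       -1.22409608e+00, -2.88073053e-01]), 'qd': array([-0.00171063,  0.00036287,  0.00043482,  0.0022606 , -0.00110186,
        0.00011402]), 'joint_efforts': array([-1.77419068e-03, -5.84165561e+01,  2.93755889e+01,  7.01548666e+00,
        1.02314207e-02, -4.79644996e-05]), 'eef_pos': array([0.27430695, 0.61620448, 0.18820034]), 'ee_rot': array([ 3.14007996e+00, -1.39563903e-04, -4.18851694e-01]), 'force': array([-0.093193  , -0.0869822 , -0.18499723]), 'moment': array([-0.01344015,  0.04836042,  0.0248419 ]), 'gripper_force': 0.0, 'width': 0.0877198682371155}
```

View pics/scene0.png

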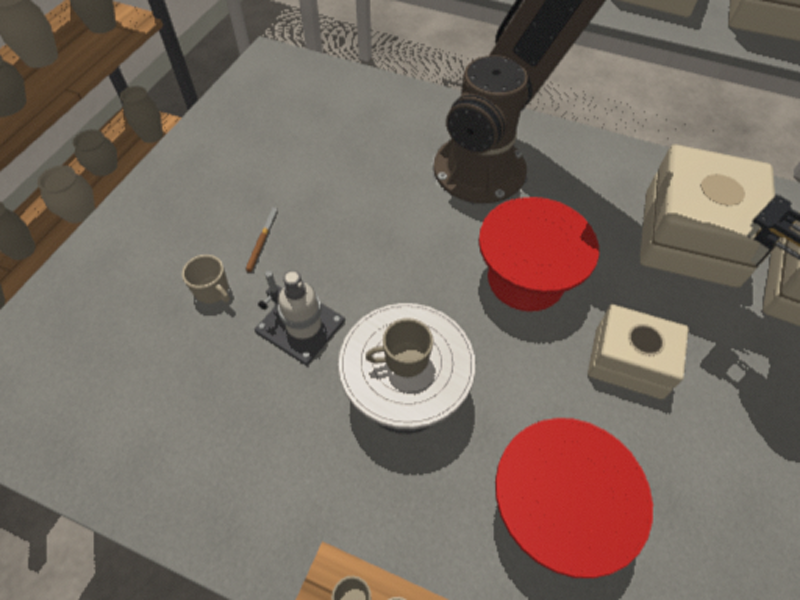

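View pics/top0.png

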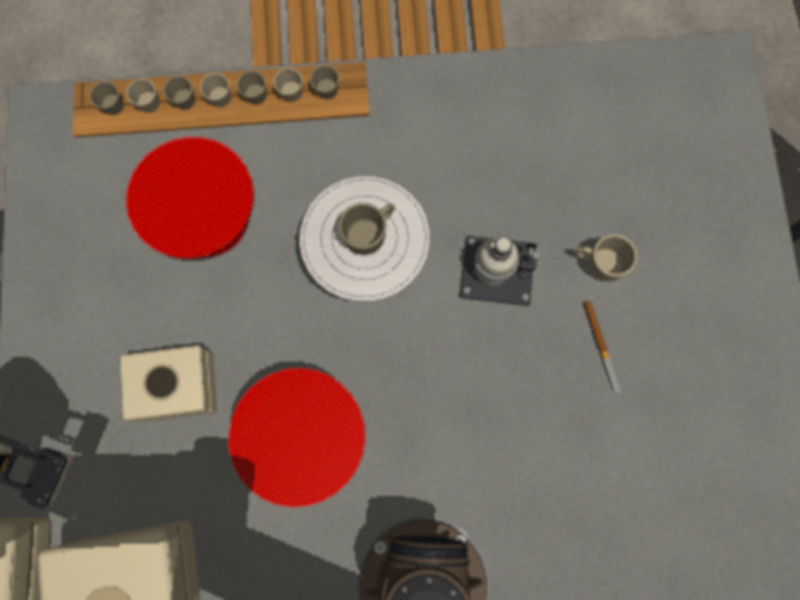

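The scene view shows the cap top at about (293,278), the wheel head centred at (407,365) and the cup at (408,345). In the top view the cap is at (503,244), the head at (365,238), the cup handle at (390,210) and the stand foot corners at (460,240) to (535,303). The two red wheels are decoys.

```bash
python3 - <<'E'
from h import *
import pickle
C={n:pickle.load(open(n+".pkl","rb")) for n in("scene","top")}
S=.64
# head: white, low saturation bright
for n,(u,v) in dict(scene=(407,365),top=(365,238)).items():
    c=C[n];im=c[0].astype(int)
    m=((im.min(2)>140)&(im.max(2)-im.min(2)<30)).astype(np.uint8)
    m=cv2.morphologyEx(m,cv2.MORPH_CLOSE,np.ones((5,5)))
    cs=[k for k in cv2.findContours(m,cv2.RETR_EXTERNAL,cv2.CHAIN_APPROX_NONE)[0]]
    k=max((k for k in cs if cv2.pointPolygonTest(cv2.convexHull(k),(u*S,v*S),False)>0),key=cv2.contourArea)
    k=cv2.convexHull(k)[:,0]
    P=np.array([ray(c,a+0.,b+0.,.135)[:2] for a,b in k])
    A=np.c_[2*P,np.ones(len(P))];x=np.linalg.lstsq(A,(P**2).sum(1),rcond=None)[0]
    print(n,"head",x[:2],np.sqrt(x[2]+x[0]**2+x[1]**2))
t=C["top"]
for p in((470,237),(537,242),(529,304),(460,298)): print("foot",ray(t,p[0]*S,p[1]*S,.014)[:2])
for z in(.18,.19,.2,.21): print(z,ray(C["scene"],293*S,279*S,z)[:2],ray(t,503*S,244*S,z)[:2])
for p in((613,250),): print("spare",ray(t,p[0]*S,p[1]*S,.075))
print("handle",ray(t,390*S,210*S,.175))
a=cv2.resize(C["scene"][0][150:250,140:240],(600,600),interpolation=cv2.INTER_CUBIC)[:,:390]
b=cv2.resize(t[0][125:225,275:375],(600,600),interpolation=cv2.INTER_CUBIC)[:,:400]
cv2.imwrite("pics/crop.png",np.hstack([a,b]))
E
```

```text
scene head [0.63197691 0.06007044] 0.11986883279416753
top head [0.63372711 0.0569803 ] 0.11985376624551661
foot [ 0.65320505 -0.1509902 ]
foot [ 0.63208586 -0.28402163]
foot [ 0.50698638 -0.25351033]
foot [ 0.52980396 -0.11903471]
0.18 [ 0.58231111 -0.18298228] [ 0.58687566 -0.1886396 ]
0.19 [ 0.58788013 -0.17833969] [ 0.58407499 -0.18701739]
0.2 [ 0.59344915 -0.17369709] [ 0.58127431 -0.18539517]
0.21 [ 0.59901816 -0.16905449] [ 0.57847364 -0.18377295]
spare [ 0.5876322  -0.41436296  0.075     ]
handle [0.66770665 0.00637116 0.175     ]
```

View pics/crop.png

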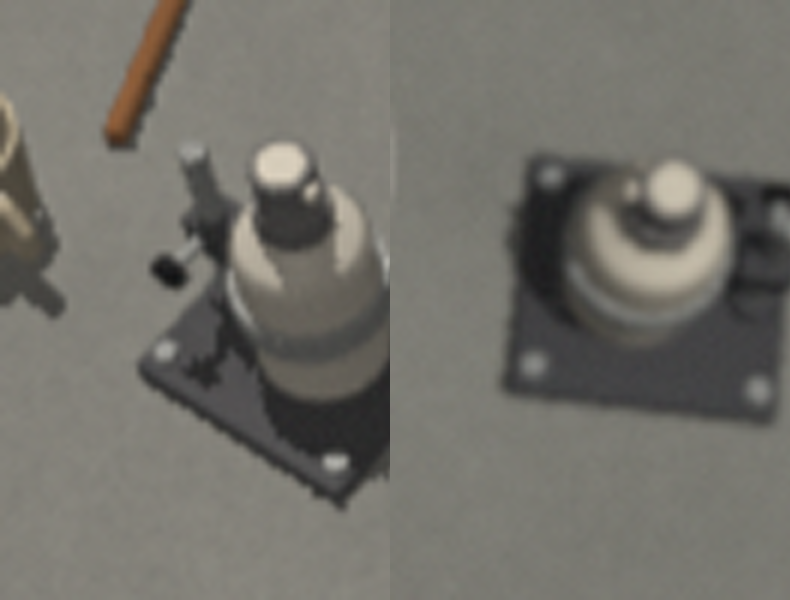

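Crop: the cap's flat top is centred at crop pixel (283,163) in scene and (284,188) in top, with the nozzle on the wheel side. I'll triangulate from those.

```bash
python3 - <<'E'
from h import *
import pickle
C={n:pickle.load(open(n+".pkl","rb")) for n in("scene","top")}
W=np.array([.633,.0585]); px=dict(scene=(140+283/6-.4,150+163/6-.4),top=(275+284/6-.4,125+188/6-.4))
for z in(.18,.19,.2,.21):
    for n in C: p=ray(C[n],*px[n],z); print(z,n,p[:2].round(4),np.linalg.norm(p[:2]-W).round(4))
M=[cv2.Rodrigues(C[n][2])[0] for n in C]
P=[C[n][1]@np.c_[m,C[n][3]] for n,m in zip(C,M)]
X=cv2.triangulatePoints(*P,*[np.array(px[n]).reshape(2,1) for n in C]);X=(X[:3]/X[3]).ravel();print("cap",X,[proj(C[n],X)-px[n] for n in C])
d=W-X[:2];print("dir",np.degrees(np.arctan2(d[1],d[0])),np.hypot(*d))
E
```

```text
0.18 scene [ 0.5777 -0.1879] 0.2525
0.18 top [ 0.5875 -0.1887] 0.2514
0.19 scene [ 0.5833 -0.1832] 0.2468
0.19 top [ 0.5847 -0.1871] 0.2503
0.2 scene [ 0.5889 -0.1785] 0.2411
0.2 top [ 0.5819 -0.1855] 0.2493
0.21 scene [ 0.5945 -0.1738] 0.2355
0.21 top [ 0.5791 -0.1839] 0.2483
cap [ 0.58400028 -0.18560277  0.19037211] [array([[-0.89349468, -0.16173321]]), array([[-0.5050029 ,  0.25412451]])]
dir 78.64963666346642 0.248972162022132
```

Emit:
step_arm(
  rows=[
    [0,0,0.05,0,0],
    [0,0,0.1,0,0],
    [0,0,0.15,0,0],
    [0.03,-0.03,0.16,0,0],
    [0.065,-0.062,0.16,0,0],
    [0.1,-0.094,0.16,0,0],
    [0.135,-0.126,0.16,0,0],
    [0.165,-0.16,0.16,0,0],
    [0.19,-0.2,0.16,0,0],
    [0.215,-0.24,0.16,0,0],
    [0.24,-0.28,0.16,0,0],
    [0.265,-0.32,0.16,0,0],
    [0.285,-0.36,0.16,0,0],
    [0.3,-0.4,0.16,0,0],
    [0.31,-0.445,0.16,0,0],
    [0.31,-0.49,0.16,0,0],
    [0.31,-0.535,0.16,0,0],
    [0.31,-0.58,0.16,0,0],
    [0.31,-0.625,0.16,0,0],
    [0.31,-0.67,0.16,0,0],
  ],
  newtons=20,
)

```text
t: 2.1
eef_pos: [0.584, -0.0551, 0.3488]
ee_rot: [3.141, 0.0, -0.419]
force: [1.1, -0.0, 0.4]
width: 0.0004
gripper_force: 0.0
```

Emit:
step_arm(
  rows=[
    [0,-0.045,0,0,0],
    [0,-0.09,0,0,0],
    [0,-0.125,0,0,0],
    [0,-0.133,-0.03,0,0],
    [0,-0.133,-0.06,0,0],
    [0,-0.133,-0.09,0,0],
    [0,-0.133,-0.11,0,0],
    [0,-0.133,-0.12,0,0],
    [0,-0.133,-0.12,0,0],
    [0,-0.133,-0.12,0,0],
  ],
)

```text
t: 3.1
eef_pos: [0.585, -0.1865, 0.23]
ee_rot: [3.142, -0.001, -0.419]
force: [0.3, -0.2, 0.9]
width: 0.0002
gripper_force: 0.0
```

Emit:
step_arm(
  rows=[
    [0,0,-0.01,0,0],
    [0,0,-0.02,0,0],
    [0,0,-0.025,0,0],
    [0,0,-0.03,0,0],
    [0,0,-0.034,0,0],
    [0,0,-0.034,0,0],
  ],
)

```text
t: 3.7
eef_pos: [0.5842, -0.1863, 0.1944]
ee_rot: [3.141, 0.001, -0.419]
force: [0.9, -0.1, 0.4]
width: 0.0006
gripper_force: 0.0
```

```bash
python3 - <<'E'
from h import *
c=cam("scene");t=cam("top")
a=cv2.resize(c[0][120:220,140:240],(600,600),interpolation=cv2.INTER_CUBIC)[:,:390]
b=cv2.resize(t[0][90:190,275:375],(600,600),interpolation=cv2.INTER_CUBIC)[:,:400]
cv2.imwrite("pics/c1.png",np.hstack([a,b]))
E
```

```text
(no output)
```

View pics/c1.png

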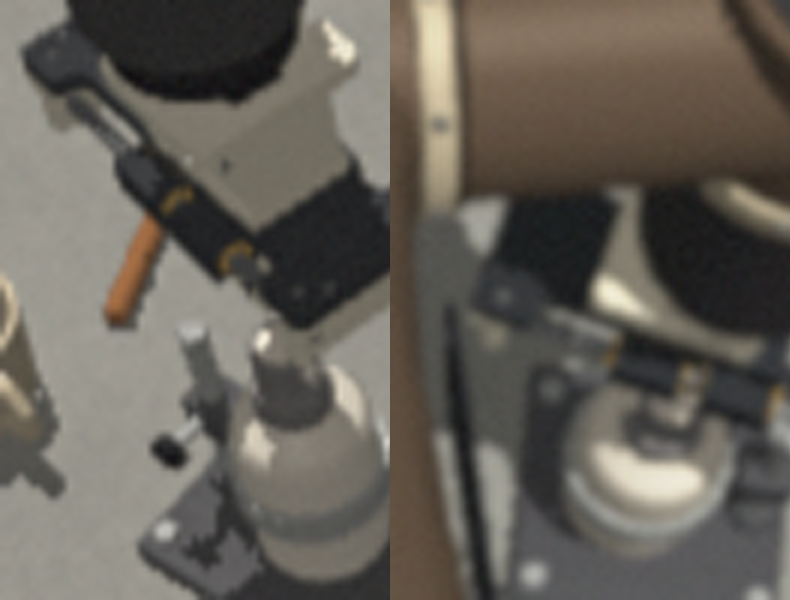

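The gripper sits over the cap, with the fingertips at about scene crop (295,335), just above the cap top. Next I feel downward.

Emit:
step_arm(
  rows=[
    [0,0,-0.002,0,0],
    [0,0,-0.004,0,0],
    [0,0,-0.004,0,0],
  ],
)

```text
t: 4.1
eef_pos: [0.5844, -0.1863, 0.1908]
ee_rot: [-3.142, 0.0, -0.419]
force: [-0.9, -0.0, 0.2]
width: 0.0002
gripper_force: 0.0
```

Emit:
step_arm(
  rows=[
    [0,0,-0.001,0,0],
    [0,0,-0.002,0,0],
    [0,0,-0.002,0,0],
  ],
)

```text
t: 4.4
eef_pos: [0.5844, -0.1863, 0.1889]
ee_rot: [3.142, 0.0, -0.419]
force: [-0.9, -0.3, -0.4]
width: 0.0004
gripper_force: 0.0
```

Emit:
step_arm(
  rows=[
    [0,0,-0.001,0,0],
    [0,0,-0.002,0,0],
    [0,0,-0.002,0,0],
  ],
)

```text
t: 4.7
eef_pos: [0.5844, -0.1864, 0.1869]
ee_rot: [3.142, 0.0, -0.419]
force: [-0.3, -0.8, -0.7]
width: 0.0005
gripper_force: 0.0
```

Emit:
step_arm(
  rows=[
    [0,0,-0.001,0,0],
    [0,0,-0.002,0,0],
    [0,0,-0.002,0,0],
  ],
)

```text
t: 5.0
eef_pos: [0.5844, -0.1863, 0.1849]
ee_rot: [3.142, 0.0, -0.419]
force: [0.5, -0.4, 0.1]
width: 0.0003
gripper_force: 0.0
```

Emit:
step_arm(
  rows=[
    [0,0,-0.001,0,0],
    [0,0,-0.002,0,0],
    [0,0,-0.002,0,0],
  ],
)

```text
t: 5.3
eef_pos: [0.5844, -0.1863, 0.1829]
ee_rot: [3.142, 0.0, -0.419]
force: [-0.6, -0.4, -1.4]
width: 0.0007
gripper_force: 0.0
```

Emit:
step_arm(
  rows=[
    [0,0,-0.001,0,0],
    [0,0,-0.002,0,0],
    [0,0,-0.002,0,0],
  ],
)

```text
t: 5.6
eef_pos: [0.5844, -0.1863, 0.1808]
ee_rot: [3.141, 0.0, -0.419]
force: [0.1, 0.1, 0.6]
width: 0.0008
gripper_force: 0.0
```

```bash
python3 - <<'E'
from h import *
c=cam("scene");t=cam("top");s=arm.get_state();print(s["force"],s["eef_pos"])
p=s["eef_pos"]
im=[]
for cc in(c,t):
    u,v=proj(cc,p)[0];print(u,v);x,y=int(u)-25,int(v)-30
    a=cv2.resize(cc[0][y:y+60,x:x+40],(390,585),interpolation=cv2.INTER_CUBIC)
    cv2.circle(a,(int((u-x+.5)*9.75),int((v-y+.5)*9.75)),3,(0,0,255),-1);im.append(a)
cv2.imwrite("pics/c2.png",np.hstack(im))
E
```

```text
[ 0.02938291  0.01151041 -0.07358499] [ 0.58448022 -0.18638134  0.18103914]
186.0352039064304 178.54235060366258
321.2497784570897 156.94735752315827
```

View pics/c2.png

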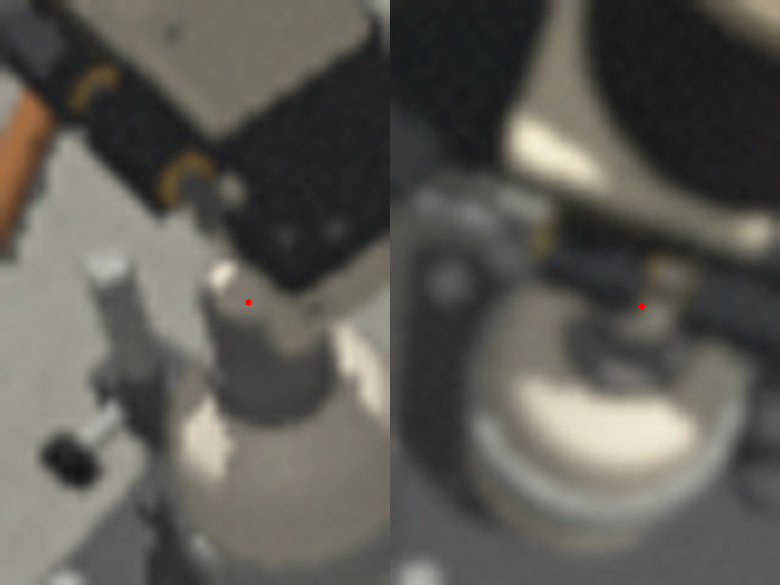

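The TCP marker sits on the cap's axis in both views, at scene crop (248,302) and top crop (640,306). No force shows yet, so the cap must be lower than I triangulated, and I'll keep going down gently.

Emit:
step_arm(
  rows=[
    [0,0,-0.001,0,0],
    [0,0,-0.001,0,0],
  ],
)

```text
t: 5.9
eef_pos: [0.5844, -0.1863, 0.1799]
ee_rot: [3.142, 0.0, -0.419]
force: [0.6, 0.5, -0.6]
width: 0.0006
gripper_force: 0.0
```

Emit:
step_arm(
  rows=[
    [0,0,-0.001,0,0],
    [0,0,-0.001,0,0],
  ],
)

```text
t: 6.1
eef_pos: [0.5844, -0.1863, 0.1789]
ee_rot: [3.142, 0.0, -0.419]
force: [-0.3, -1.1, -0.4]
width: 0.0004
gripper_force: 0.0
```

Emit:
step_arm(
  rows=[
    [0,0,-0.001,0,0],
    [0,0,-0.001,0,0],
  ],
)

```text
t: 6.3
eef_pos: [0.5844, -0.1863, 0.1779]
ee_rot: [3.142, 0.0, -0.419]
force: [0.1, 0.8, -0.0]
width: 0.0003
gripper_force: 0.0
```

```bash
python3 - <<'E'
from h import *
import pickle
s=arm.get_state();p=s["eef_pos"];print(s["force"],s["joint_efforts"])
im=[]
for n in("scene","top"):
  o=pickle.load(open(n+".pkl","rb"));nw=cam(n)
  u,v=proj(o,[.584,-.187,.185])[0];x,y=int(u)-17,int(v)-16;k=11.5
  for cc,dr in((o,1),(nw,0)):
    a=cv2.resize(cc[0][y:y+26,x:x+34],None,fx=k,fy=k,interpolation=cv2.INTER_CUBIC)
    a=(255*(a/255.)**.5).astype(np.uint8)
    th=np.linspace(0,2*np.pi,40);
    if dr:
      for z,col in((.182,(0,0,255)),(.192,(0,255,0)),(.202,(255,0,0))):
        q=proj(cc,np.c_[.584+.016*np.cos(th),-.187+.016*np.sin(th),0*th+z])
        cv2.polylines(a,[((q-[x,y]+.5)*k).astype(int)],True,col,1)
    else:
      q=proj(cc,p)[0];cv2.circle(a,tuple(int(i) for i in(q-[x,y]+.5)*k),3,(0,0,255),-1)
    im.append(a)
cv2.imwrite("pics/c3.png",np.vstack([np.hstack(im[:2]),np.hstack(im[2:])]))
E
```

```text
[ 0.07749497  0.79210309 -0.03184648] [ 1.95640387e-03 -5.03764379e+01  2.86979860e+01  6.76158786e+00
  1.16941296e-01 -2.59811441e-05]
```

View pics/c3.png

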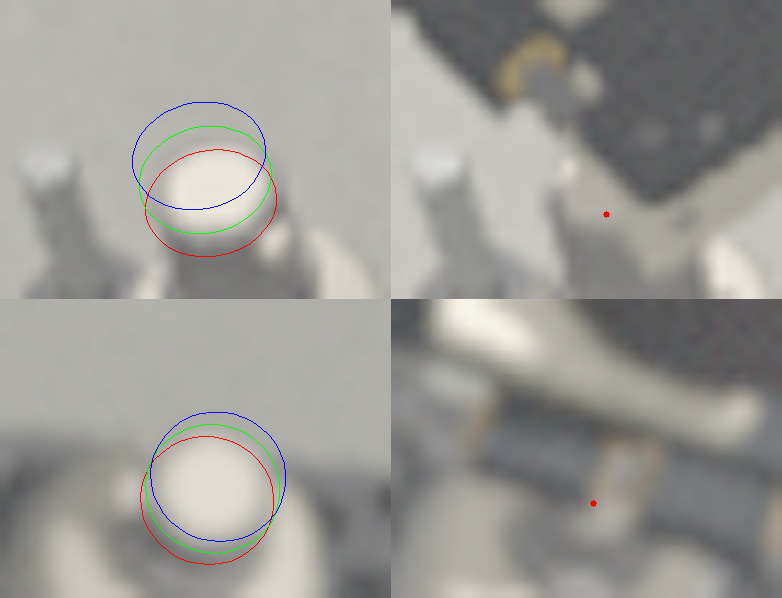

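```bash
python3 - <<'E'
from h import *
import pickle
p=np.array([.5844,-.1863,.1779])
ty=np.array([-.407,-.914,0]);tx=np.array([.914,-.407,0])
for n in("scene","top"):
  c=pickle.load(open(n+".pkl","rb"));u,v=proj(c,[.584,-.187,.185])[0];o=np.array([int(u)-17,int(v)-16])
  for lab,q in dict(tcp=p,tcp66=p+[0,0,.066]).items(): print(n,lab,((proj(c,q)[0]-o+.5)*11.5).round())
  for a in(-1,1):
    for b in(-1,1): print(n,"body tx",a,"ty",b,((proj(c,p+[0,0,.066]+.039*a*tx+.0965*b*ty)[0]-o+.5)*11.5).round(), "fingertip",((proj(c,p+.0095*a*tx+.021*b*ty)[0]-o+.5)*11.5).round())
E
```

```text
scene tcp [215. 215.]
scene tcp66 [174.  54.]
scene body tx -1 ty -1 [569. 209.] fingertip [299. 245.]
scene body tx -1 ty 1 [  63. -264.] fingertip [194. 142.]
scene body tx 1 ty -1 [298. 407.] fingertip [237. 288.]
scene body tx 1 ty 1 [-203.  -95.] fingertip [133. 185.]
top tcp [202. 205.]
top tcp66 [239. 124.]
top body tx -1 ty -1 [-214.  144.] fingertip [107. 212.]
top body tx -1 ty 1 [593. 416.] fingertip [273. 268.]
top body tx 1 ty -1 [-106. -161.] fingertip [131. 141.]
top body tx 1 ty 1 [693. 105.] fingertip [297. 197.]
```

```bash
python3 - <<'E'
from h import *
import pickle
pickle.dump({n:cam(n) for n in("scene","top")},open("low.pkl","wb"))
E
```

Emit:
step_arm(
  rows=[
    [0,0,0.01,0,0],
    [0,0,0.03,0,0],
    [0,0,0.05,0,0],
    [0,0,0.05,0,0],
  ],
)

```text
t: 6.9
eef_pos: [0.5863, -0.1869, 0.2322]
ee_rot: [-3.14, -0.006, -0.418]
force: [-0.3, 0.2, 1.0]
width: 0.0003
gripper_force: 0.0
```

```bash
python3 - <<'E'
from h import *
import pickle
lo=pickle.load(open("low.pkl","rb"));p=arm.get_state()["eef_pos"];print(p)
rows=[]
for n in("scene","top"):
  hi=cam(n);u,v=proj(hi,[.584,-.187,.2])[0];x,y=int(u)-35,int(v)-30;r=[]
  for c,z in((lo[n],.1779),(hi,p[2])):
    a=cv2.resize(c[0][y:y+56,x:x+72],None,fx=5.4,fy=5.2,interpolation=cv2.INTER_CUBIC)
    a=(255*(a/255.)**.5).astype(np.uint8)
    q=(proj(c,[p[0],p[1],z])[0]-[x,y]+.5)*[5.4,5.2];cv2.circle(a,tuple(int(i) for i in q),2,(0,0,255),-1);r.append(a)
  rows.append(np.hstack(r))
cv2.imwrite("pics/c4.png",np.vstack(rows))
E
```

```text
[ 0.58630222 -0.18689325  0.23215468]
```

View pics/c4.png

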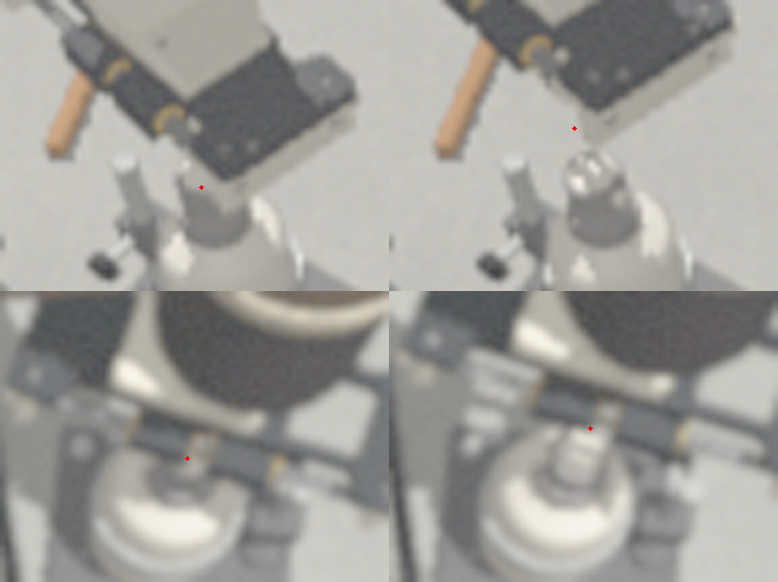

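```bash
python3 - <<'E'
from h import *
import pickle
p=np.array([.2743,.6162,.1882]);ty=np.array([-.407,-.914,0]);tx=np.array([.914,-.407,0])
for n in("scene","top"):
  c=pickle.load(open(n+".pkl","rb"))
  for h in(0,.066,.125):
    print(n,h,[((proj(c,p+[0,0,h]+a*tx+b*ty)[0]+.5)/.64).round().tolist() for a,b in((0,0),(0,.055),(0,-.055),(.039,.0965),(-.039,.0965))])
E
```

```text
scene 0 [[771.0, 291.0], [742.0, 273.0], [800.0, 310.0], [711.0, 271.0], [732.0, 248.0]]
scene 0.066 [[792.0, 270.0], [762.0, 251.0], [824.0, 289.0], [729.0, 249.0], [751.0, 225.0]]
scene 0.125 [[814.0, 248.0], [781.0, 229.0], [848.0, 268.0], [746.0, 227.0], [769.0, 203.0]]
top 0 [[43.0, 461.0], [73.0, 472.0], [13.0, 449.0], [106.0, 458.0], [86.0, 504.0]]
top 0.066 [[23.0, 461.0], [54.0, 473.0], [-9.0, 449.0], [89.0, 458.0], [68.0, 506.0]]
top 0.125 [[3.0, 461.0], [36.0, 474.0], [-30.0, 449.0], [72.0, 458.0], [50.0, 509.0]]
```

The gripper I see in the pictures ends about 60 mm above the stated TCP, which agrees with there being no contact. I'll keep feeling downward in small guarded steps.

Emit:
step_arm(
  rows=[
    [-0.001,0,-0.02,0,0],
    [-0.001,0,-0.04,0,0],
    [-0.001,0,-0.051,0,0],
    [-0.001,0,-0.055,0,0],
    [-0.001,0,-0.055,0,0],
  ],
)

```text
t: 7.5
eef_pos: [0.5833, -0.1864, 0.1726]
ee_rot: [3.141, 0.001, -0.419]
force: [0.5, -0.3, 0.9]
width: 0.0009
gripper_force: 0.0
```

Emit:
step_arm(
  rows=[
    [0,0,-0.002,0,0],
    [0,0,-0.004,0,0],
  ],
)

```text
t: 7.7
eef_pos: [0.5841, -0.1865, 0.1698]
ee_rot: [-3.141, -0.001, -0.419]
force: [-0.0, -0.5, -0.1]
width: 0.0006
gripper_force: 0.0
```

Emit:
step_arm(
  rows=[
    [0,0,-0.002,0,0],
    [0,0,-0.004,0,0],
  ],
)

```text
t: 7.9
eef_pos: [0.5836, -0.1864, 0.1653]
ee_rot: [-3.141, -0.001, -0.419]
force: [-0.7, -0.1, -0.4]
width: 0.0005
gripper_force: 0.0
```

Emit:
step_arm(
  rows=[
    [0,0,-0.002,0,0],
    [0,0,-0.004,0,0],
    [0,0,-0.004,0,0],
  ],
)

```text
t: 8.2
eef_pos: [0.5833, -0.1863, 0.1607]
ee_rot: [3.141, 0.001, -0.419]
force: [-0.4, -0.8, -0.2]
width: 0.0004
gripper_force: 0.0
```

Emit:
step_arm(
  rows=[
    [0,0,-0.002,0,0],
    [0,0,-0.004,0,0],
    [0,0,-0.004,0,0],
  ],
)

```text
t: 8.5
eef_pos: [0.5833, -0.1863, 0.1567]
ee_rot: [3.141, 0.0, -0.419]
force: [-0.2, 0.2, 0.5]
width: 0.0
gripper_force: 0.0
```

```bash
python3 - <<'E'
from h import *
import pickle
s=arm.get_state();p=s["eef_pos"];print(p,s["force"])
rows=[]
for n in("scene","top"):
  hi=cam(n);u,v=proj(hi,[.584,-.187,.2])[0];x,y=int(u)-22,int(v)-22
  a=cv2.resize(hi[0][y:y+52,x:x+48],None,fx=8,fy=8,interpolation=cv2.INTER_CUBIC)
  a=(255*(a/255.)**.45).astype(np.uint8)
  rows.append(a)
cv2.imwrite("pics/c5.png",np.hstack(rows))
E
```

```text
[ 0.58329641 -0.18633929  0.15669634] [-0.24130606  0.21917121  0.50250941]
```

View pics/c5.png

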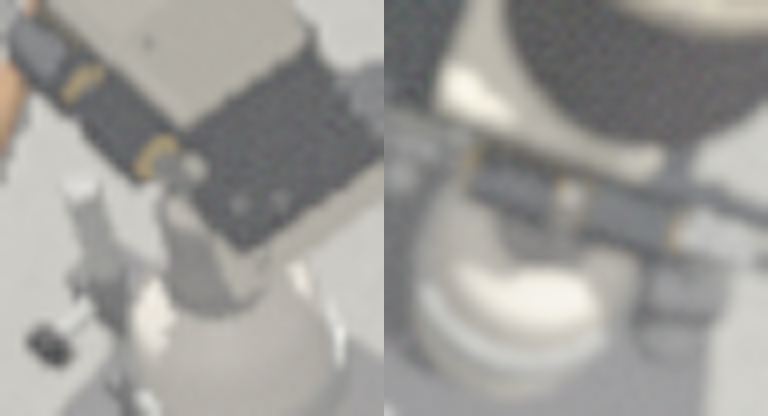

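The cap is still in its original position, its top edge showing at scene crop (180,205). The gripper is still above it, so I continue down.

Emit:
step_arm(
  rows=[
    [0,0,-0.002,0,0],
    [0,0,-0.004,0,0],
    [0,0,-0.004,0,0],
  ],
)

```text
t: 8.9
eef_pos: [0.5833, -0.1863, 0.1526]
ee_rot: [3.141, 0.001, -0.419]
force: [-0.4, 0.4, 0.2]
width: 0.0005
gripper_force: 0.0
```

Emit:
step_arm(
  rows=[
    [0,0,-0.002,0,0],
    [0,0,-0.004,0,0],
    [0,0,-0.004,0,0],
  ],
)

```text
t: 9.2
eef_pos: [0.5837, -0.1865, 0.1495]
ee_rot: [3.142, -0.001, -0.419]
force: [-1.1, 1.0, 4.3]
width: 0.0007
gripper_force: 2.6
```

Emit:
step_arm(
  rows=[
    [0,0,-0.001,0,0],
    [0,0,-0.001,0,0],
  ],
)

```text
t: 9.4
eef_pos: [0.5837, -0.1865, 0.1488]
ee_rot: [3.142, -0.001, -0.419]
force: [-0.9, 1.5, 6.2]
width: 0.0007
gripper_force: 2.8
```

Emit:
step_arm(
  rows=[
    [0,0,-0.001,0,0],
    [0,0,-0.001,0,0],
  ],
)

```text
t: 9.6
eef_pos: [0.5838, -0.1865, 0.1479]
ee_rot: [-3.142, -0.001, -0.419]
force: [-2.7, 1.9, 6.8]
width: 0.0004
gripper_force: 3.1
```

Emit:
step_arm(
  rows=[
    [0,0,-0.001,0,0],
    [0,0,-0.002,0,0],
    [0,0,-0.002,0,0],
  ],
)

```text
t: 9.9
eef_pos: [0.5838, -0.1865, 0.146]
ee_rot: [-3.142, -0.001, -0.419]
force: [-2.2, 0.5, 5.9]
width: 0.0003
gripper_force: 3.5
```

Emit:
step_arm(
  rows=[
    [0,0,-0.001,0,0],
    [0,0,-0.002,0,0],
    [0,0,-0.002,0,0],
  ],
)

```text
t: 10.2
eef_pos: [0.5838, -0.1865, 0.1442]
ee_rot: [-3.142, -0.001, -0.418]
force: [-2.4, 2.3, 8.7]
width: 0.0003
gripper_force: 4.0
```

Emit:
step_arm(
  rows=[
    [0,0,-0.001,0,0],
    [0,0,-0.002,0,0],
    [0,0,-0.002,0,0],
  ],
)

```text
t: 10.5
eef_pos: [0.5838, -0.1865, 0.1423]
ee_rot: [-3.142, -0.001, -0.418]
force: [-3.0, 2.4, 8.9]
width: 0.0005
gripper_force: 4.5
```

Emit:
step_arm(
  rows=[
    [0,0,-0.001,0,0],
    [0,0,-0.001,0,0],
  ],
)

```text
t: 10.7
eef_pos: [0.5838, -0.1865, 0.1415]
ee_rot: [-3.142, -0.001, -0.418]
force: [-3.7, 1.7, 9.5]
width: 0.0004
gripper_force: 4.7
```

Emit:
step_arm(
  rows=[
    [0,0,-0.001,0,0],
    [0,0,-0.001,0,0],
  ],
)

```text
t: 10.9
eef_pos: [0.5839, -0.1865, 0.141]
ee_rot: [3.142, -0.002, -0.418]
force: [-4.2, 3.1, 12.8]
width: 0.0004
gripper_force: 6.3
```

Emit:
step_arm(
  rows=[
    [0,0,-0.001,0,0],
    [0,0,-0.001,0,0],
  ],
)

```text
t: 11.1
eef_pos: [0.584, -0.1866, 0.1405]
ee_rot: [3.142, -0.002, -0.418]
force: [-6.0, 3.7, 15.8]
width: 0.0004
gripper_force: 8.0
```

The cap reached its stop: the force slope steepened past 10 N. I'll release it and move over the wheel's rim at the 60° position with the gripper tangential.

Emit:
step_arm(
  rows=[
    [0,0,0.01,0,0],
    [0,0,0.03,0,0],
    [0,0,0.06,0,0],
    [0,0,0.1,0,0],
    [0,0,0.14,0,0],
    [0.01,0.03,0.14,-0.14,0],
    [0.02,0.06,0.14,-0.28,0],
    [0.03,0.09,0.14,-0.42,0],
    [0.04,0.125,0.14,-0.56,0],
    [0.05,0.16,0.14,-0.7,0],
    [0.06,0.195,0.14,-0.84,0],
    [0.07,0.23,0.14,-0.98,0],
    [0.08,0.26,0.14,-1.12,0],
    [0.09,0.29,0.14,-1.26,0],
    [0.095,0.315,0.14,-1.4,0],
    [0.099,0.325,0.14,-1.54,0],
    [0.099,0.331,0.14,-1.675,0],
    [0.099,0.331,0.14,-1.675,0],
    [0.099,0.331,0.14,-1.675,0],
  ],
)

```text
t: 13.0
eef_pos: [0.6824, 0.1446, 0.2777]
ee_rot: [3.141, -0.0, -2.09]
force: [0.2, 0.3, 0.4]
width: 0.0005
gripper_force: 0.0
```

```bash
python3 - <<'E'
from h import *
import pickle
s=arm.get_state();p=s["eef_pos"];print(p,s["force"],s["q"])
im=[]
for n in("scene","top"):
  c=cam(n);pickle.dump(c,open(n+"_w.pkl","wb"))
  u,v=proj(c,[.633,.0585,.2])[0];x,y=int(u)-55,int(v)-75
  a=cv2.resize(c[0][y:y+150,x:x+110],None,fx=3.6,fy=3.6,interpolation=cv2.INTER_CUBIC)
  for h in(0,.037):
    q=(proj(c,p+[0,0,h])[0]-[x,y]+.5)*3.6;cv2.circle(a,tuple(int(i) for i in q),3,(0,0,255),-1)
  im.append(a)
cv2.imwrite("pics/c6.png",np.hstack(im))
E
```

```text
[0.68243726 0.14457388 0.27774834] [0.22363365 0.29827217 0.42250033] [ 4.87285666e-01  3.60719179e-01  2.12660913e-01 -2.29645563e-05
 -1.42312369e+00 -1.00603271e+00]
```

View pics/c6.png

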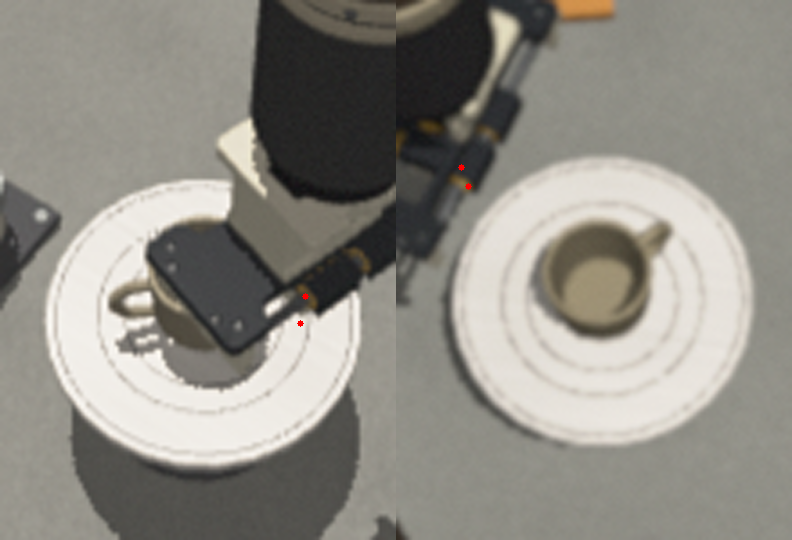

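The view shows the gripper bar lying tangentially over the rim. Its meeting point is at scene crop (305,296), clear of the cup and of the handle at (125,300). I'll descend by feel.

Emit:
step_arm(
  rows=[
    [0,0,-0.04,0,0],
    [0,0,-0.08,0,0],
    [0,0,-0.12,0,0],
    [0,0,-0.145,0,0],
    [0,0,-0.16,0,0],
    [0,0,-0.166,0,0],
    [0,0,-0.166,0,0],
  ],
)

```text
t: 13.8
eef_pos: [0.6828, 0.1444, 0.1123]
ee_rot: [-3.141, -0.0, -2.093]
force: [-0.3, 0.2, 0.1]
width: 0.0005
gripper_force: 0.0
```

Emit:
step_arm(
  rows=[
    [0,0,-0.001,0,0],
    [0,0,-0.002,0,0],
  ],
)

```text
t: 14.0
eef_pos: [0.6835, 0.145, 0.1118]
ee_rot: [-3.14, 0.002, -2.093]
force: [0.6, -0.0, 0.6]
width: 0.0002
gripper_force: 0.0
```

Emit:
step_arm(
  rows=[
    [0,0,-0.001,0,0],
    [0,0,-0.002,0,0],
  ],
)

```text
t: 14.2
eef_pos: [0.6827, 0.1448, 0.1087]
ee_rot: [-3.141, 0.001, -2.094]
force: [0.6, 0.8, -0.1]
width: 0.0004
gripper_force: 0.0
```

Emit:
step_arm(
  rows=[
    [0,0,-0.001,0,0],
    [0,0,-0.002,0,0],
  ],
)

```text
t: 14.4
eef_pos: [0.6825, 0.1447, 0.1061]
ee_rot: [-3.142, 0.0, -2.094]
force: [-0.1, 0.6, 1.2]
width: 0.0004
gripper_force: 0.0
```

Emit:
step_arm(
  rows=[
    [0,0,-0.001,0,0],
    [0,0,-0.002,0,0],
    [0,0,-0.002,0,0],
  ],
)

```text
t: 14.7
eef_pos: [0.6824, 0.1446, 0.1038]
ee_rot: [3.141, -0.0, -2.094]
force: [-0.2, 0.6, 0.7]
width: 0.0003
gripper_force: 0.0
```

Emit:
step_arm(
  rows=[
    [0,0,-0.001,0,0],
    [0,0,-0.001,0,0],
  ],
)

```text
t: 14.9
eef_pos: [0.6825, 0.1446, 0.1029]
ee_rot: [3.141, -0.0, -2.094]
force: [-0.1, 0.2, -0.1]
width: 0.0003
gripper_force: 0.0
```

Emit:
step_arm(
  rows=[
    [0,0,-0.001,0,0],
    [0,0,-0.001,0,0],
  ],
)

```text
t: 15.1
eef_pos: [0.6824, 0.1446, 0.1019]
ee_rot: [3.141, -0.0, -2.094]
force: [0.5, -0.4, -0.0]
width: 0.0007
gripper_force: 0.0
```

Emit:
step_arm(
  rows=[
    [0,0,-0.001,0,0],
    [0,0,-0.002,0,0],
    [0,0,-0.002,0,0],
  ],
)

```text
t: 15.4
eef_pos: [0.6824, 0.1446, 0.0998]
ee_rot: [3.141, -0.0, -2.094]
force: [-1.0, -0.8, 0.3]
width: 0.0003
gripper_force: 0.0
```

Emit:
step_arm(
  rows=[
    [0,0,-0.001,0,0],
    [0,0,-0.002,0,0],
    [0,0,-0.002,0,0],
  ],
)

```text
t: 15.7
eef_pos: [0.6825, 0.1446, 0.098]
ee_rot: [3.142, -0.0, -2.094]
force: [0.3, -0.3, -0.1]
width: 0.0002
gripper_force: 0.0
```

Emit:
step_arm(
  rows=[
    [0,0,-0.001,0,0],
    [0,0,-0.002,0,0],
    [0,0,-0.002,0,0],
  ],
)

```text
t: 16.0
eef_pos: [0.6834, 0.1443, 0.0978]
ee_rot: [-3.139, 0.001, -2.093]
force: [-1.4, -1.8, 7.0]
width: 0.0002
gripper_force: 3.9
```

Emit:
step_arm(
  rows=[
    [0,0,-0.001,0,0],
    [0,0,-0.002,0,0],
    [0,0,-0.002,0,0],
  ],
)

```text
t: 16.3
eef_pos: [0.6843, 0.1438, 0.0978]
ee_rot: [-3.137, 0.002, -2.093]
force: [-3.1, -3.7, 15.7]
width: 0.0004
gripper_force: 8.0
```

Wheel contact came at a stated z of 0.098, the same 37 mm offset as at the cap, so the cap top is at about 187 mm. I'll compute the arc table.

```bash
python3 - <<'E'
import numpy as np
W=np.array([.633,.0585]);v=np.array([.683,.145])-W
th=[0,.04,.1]+list(np.arange(.2,1.61,.1))
def R(a): return np.array([[np.cos(a),-np.sin(a)],[np.sin(a),np.cos(a)]])
def out(v,th):
    print([[*(R(a)@v-v).round(4).tolist(),round(float(a),3)] for a in th])
out(v,th)
v2=R(1.6)@v
out(v2,list(np.arange(.1,1.41,.1))+[1.48,1.52,1.54,1.5416])
E
```

```text
[[0.0, 0.0, 0.0], [-0.0035, 0.0019, 0.04], [-0.0089, 0.0046, 0.1], [-0.0182, 0.0082, 0.2], [-0.0278, 0.0109, 0.3], [-0.0376, 0.0126, 0.4], [-0.0476, 0.0134, 0.5], [-0.0576, 0.0131, 0.6], [-0.0675, 0.0119, 0.7], [-0.0772, 0.0096, 0.8], [-0.0867, 0.0064, 0.9], [-0.0958, 0.0023, 1.0], [-0.1044, -0.0027, 1.1], [-0.1125, -0.0086, 1.2], [-0.12, -0.0152, 1.3], [-0.1267, -0.0225, 1.4], [-0.1327, -0.0305, 1.5], [-0.1379, -0.039, 1.6]]
[[-0.0043, -0.009, 0.1], [-0.0077, -0.0184, 0.2], [-0.0101, -0.0281, 0.3], [-0.0115, -0.038, 0.4], [-0.012, -0.048, 0.5], [-0.0114, -0.0579, 0.6], [-0.0099, -0.0678, 0.7], [-0.0074, -0.0775, 0.8], [-0.0039, -0.0868, 0.9], [0.0005, -0.0958, 1.0], [0.0058, -0.1043, 1.1], [0.0118, -0.1122, 1.2], [0.0187, -0.1195, 1.3], [0.0262, -0.126, 1.4], [0.0327, -0.1307, 1.48], [0.0361, -0.1329, 1.52], [0.0378, -0.1339, 1.54], [0.0379, -0.134, 1.542]]
```

Emit:
step_arm(
  rows=[
    [0,0,0.002,0,0],
    [0,0,0.002,0,0],
    [-0.0035,0.0019,0.002,0.04,0],
    [-0.0089,0.0046,0.002,0.1,0],
    [-0.0182,0.0082,0.002,0.2,0],
    [-0.0278,0.0109,0.002,0.3,0],
    [-0.0376,0.0126,0.002,0.4,0],
    [-0.0476,0.0134,0.002,0.5,0],
    [-0.0576,0.0131,0.002,0.6,0],
    [-0.0675,0.0119,0.002,0.7,0],
    [-0.0772,0.0096,0.002,0.8,0],
    [-0.0867,0.0064,0.002,0.9,0],
    [-0.0958,0.0023,0.002,1.0,0],
    [-0.1044,-0.0027,0.002,1.1,0],
    [-0.1125,-0.0086,0.002,1.2,0],
    [-0.12,-0.0152,0.002,1.3,0],
    [-0.1267,-0.0225,0.002,1.4,0],
    [-0.1327,-0.0305,0.002,1.5,0],
    [-0.1379,-0.039,0.002,1.6,0],
  ],
)

```text
t: 18.2
eef_pos: [0.5467, 0.1059, 0.0978]
ee_rot: [-3.138, -0.004, -0.489]
force: [3.1, -1.5, 6.1]
width: 0.0003
gripper_force: 3.1
```

Contact held at 6 N. I'll finish the half turn.

Emit:
step_arm(
  rows=[
    [-0.0043,-0.009,0,0.1,0],
    [-0.0077,-0.0184,0,0.2,0],
    [-0.0101,-0.0281,0,0.3,0],
    [-0.0115,-0.038,0,0.4,0],
    [-0.012,-0.048,0,0.5,0],
    [-0.0114,-0.0579,0,0.6,0],
    [-0.0099,-0.0678,0,0.7,0],
    [-0.0074,-0.0775,0,0.8,0],
    [-0.0039,-0.0868,0,0.9,0],
    [0.0005,-0.0958,0,1.0,0],
    [0.0058,-0.1043,0,1.1,0],
    [0.0118,-0.1122,0,1.2,0],
    [0.0187,-0.1195,0,1.3,0],
    [0.0262,-0.126,0,1.4,0],
    [0.0327,-0.1307,0,1.48,0],
    [0.0361,-0.1329,0,1.52,0],
    [0.0379,-0.134,0,1.542,0],
    [0.0379,-0.134,0,1.542,0],
    [0.0379,-0.134,0,1.542,0],
  ],
)

```text
t: 20.1
eef_pos: [0.5852, -0.0276, 0.0978]
ee_rot: [3.138, -0.003, 1.049]
force: [2.7, 2.2, 7.2]
width: 0.0003
gripper_force: 3.9
```

```bash
python3 - <<'E'
from h import *
import pickle
s=arm.get_state();p=s["eef_pos"];print(p,s["ee_rot"],s["force"])
im=[]
for n in("scene","top"):
  c=cam(n);pickle.dump(c,open(n+"_a.pkl","wb"))
  u,v=proj(c,[.633,.0585,.17])[0];x,y=int(u)-55,int(v)-75
  a=cv2.resize(c[0][y:y+150,x:x+110],None,fx=3.6,fy=3.6,interpolation=cv2.INTER_CUBIC)
  # expected handle middle/tip after exactly 180 deg (initial handle ~ -56 deg)
  for d in(104,124,144):
    q=np.array([.633+.072*np.cos(np.radians(d)),.0585+.072*np.sin(np.radians(d)),.175])
    q=(proj(c,q)[0]-[x,y]+.5)*3.6;cv2.circle(a,tuple(int(i) for i in q),3,(0,0,255) if d==124 else (255,0,0),-1)
  im.append(a)
cv2.imwrite("pics/c7.png",np.hstack(im))
E
```

```text
[ 0.58517759 -0.02755472  0.09780115] [ 3.13753598 -0.00346273  1.04912551] [2.72450263 2.1759309  7.22079353]
```

View pics/c7.png

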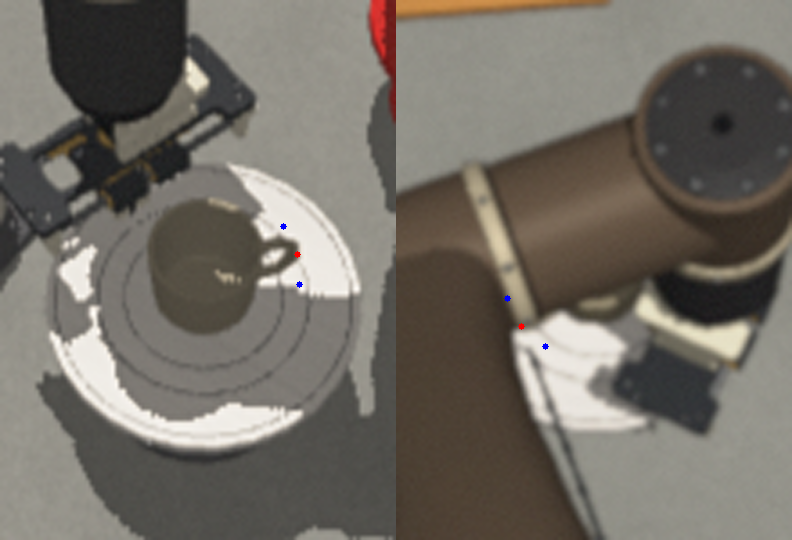

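The handle now sits opposite its start, at scene crop (290,247), next to the expected 180° mark at (297,254). Next I lift off and go back above the cap.

Emit:
step_arm(
  rows=[
    [0,0,0.005,0,0],
    [0,0,0.02,0,0],
    [0,0,0.05,0,0],
    [0,0,0.09,0,0],
    [0,0,0.12,0,0],
    [0,-0.015,0.12,-0.13,0],
    [0,-0.03,0.12,-0.26,0],
    [0,-0.05,0.12,-0.39,0],
    [0,-0.07,0.12,-0.52,0],
    [0,-0.09,0.12,-0.65,0],
    [0,-0.11,0.12,-0.78,0],
    [0,-0.13,0.12,-0.91,0],
    [0.001,-0.145,0.12,-1.04,0],
    [0.001,-0.155,0.12,-1.17,0],
    [0.001,-0.158,0.12,-1.3,0],
    [0.001,-0.158,0.1,-1.42,0],
    [0.001,-0.158,0.08,-1.468,0],
    [0.001,-0.158,0.065,-1.468,0],
    [0.001,-0.158,0.058,-1.468,0],
    [0.001,-0.158,0.058,-1.468,0],
  ],
)

```text
t: 22.2
eef_pos: [0.5827, -0.1863, 0.153]
ee_rot: [3.141, 0.002, -0.42]
force: [0.3, 0.4, 1.0]
width: 0.0004
gripper_force: 0.0
```

```bash
python3 - <<'E'
from h import *
import pickle
print(arm.get_state()["eef_pos"])
# rectify plane z=.175 around the wheel axis; find handle (dark clay on white) azimuth outside cup radius
def az(c):
    best=[]
    for z in(.16,.175):
        n=400;g=np.mgrid[0:n,0:n];X=.633+(g[0]-200)/2000;Y=.0585+(g[1]-200)/2000
        uv=proj(c,np.c_[X.ravel(),Y.ravel(),np.full(X.size,z)]).astype(np.float32).reshape(n,n,2)
        im=cv2.remap(c[0],uv[...,0],uv[...,1],cv2.INTER_LINEAR).astype(int)
        clay=(im[...,2]-im[...,0]>22)&(im.max(2)<190)
        r=np.hypot(X-.633,Y-.0585);a=np.arctan2(Y-.0585,X-.633);m=clay&(r>.056)&(r<.075)
        h=np.histogram(np.degrees(a[m]),36,(-180,180))[0];best.append({int(-180+10*i):int(k) for i,k in enumerate(h) if k>30})
    return best
for f in("scene","top"): print(f,"before",az(pickle.load(open(f+".pkl","rb"))))
for f in("scene","top"): print(f,"now",az(cam(f)))
print("scene after",az(pickle.load(open("scene_a.pkl","rb"))))
E
```

```text
[ 0.58271057 -0.18628925  0.15299621]
scene before [{-180: 268, -170: 269, -160: 266, -150: 244, -140: 247, -130: 225, -120: 43, -80: 253, -70: 84, 150: 180, 160: 258, 170: 273}, {-180: 225, -170: 230, -160: 230, -150: 199, -140: 120, -70: 275, 150: 32, 160: 154, 170: 227}]
top before [{-60: 332, -50: 616, -30: 32, -20: 70, -10: 131, 0: 130, 10: 86, 20: 70}, {-60: 471, -50: 227}]
scene now [{-160: 83, -150: 224, -140: 131}, {-160: 43, -150: 79}]
top now [{-180: 496, -170: 870, -160: 871, -150: 869, -140: 867, -130: 869, -120: 871, -110: 869, -100: 849, -90: 886, -80: 869, -70: 871, -60: 869, -50: 867, -40: 869, -30: 871, -20: 870, -10: 803, 0: 76, 10: 589, 20: 871, 30: 147}, {-180: 446, -170: 870, -160: 871, -150: 869, -140: 867, -130: 869, -120: 871, -110: 869, -100: 849, -90: 886, -80: 869, -70: 871, -60: 869, -50: 867, -40: 869, -30: 871, -20: 870, -10: 838, 0: 133, 10: 703, 20: 871, 30: 217}]
scene after [{-180: 339, -170: 267, 170: 72}, {-180: 243, -170: 195, 170: 124}]
```

```bash
python3 - <<'E'
from h import *
import pickle
W=np.array([.633,.0585])
def chk(f,zc,pts):
    c=pickle.load(open(f,"rb"));u,v=proj(c,[.633,.0585,zc])[0];o=np.array([int(u)-55,int(v)-75])
    for p in pts:
        q=np.array(p)/3.6-.5+o
        for z in(.165,.175,.185):
            d=ray(c,*q,z)[:2]-W;print(f,p,z,np.degrees(np.arctan2(d[1],d[0])).round(1),np.hypot(*d).round(4))
chk("scene_w.pkl",.2,[(116,300)]);chk("top_w.pkl",.2,[(663-396,234)]);chk("scene_a.pkl",.17,[(293,246)])
# grey profile: clay mask extents near final handle
c=pickle.load(open("scene_a.pkl","rb"));u,v=proj(c,[.633,.0585,.17])[0];x,y=int(u)-55,int(v)-75
sub=c[0][y+60:y+84,x+68:x+88].max(2);print(sub)
E
```

```text
scene_w.pkl (116, 300) 0.165 -63.2 0.0633
scene_w.pkl (116, 300) 0.175 -58.5 0.0634
scene_w.pkl (116, 300) 0.185 -53.9 0.0639
top_w.pkl (267, 234) 0.165 -52.2 0.0666
top_w.pkl (267, 234) 0.175 -54.6 0.0644
top_w.pkl (267, 234) 0.185 -57.1 0.0624
scene_a.pkl (293, 246) 0.165 133.7 0.0737
scene_a.pkl (293, 246) 0.175 129.8 0.0709
scene_a.pkl (293, 246) 0.185 125.7 0.0685
[[ 86  94 126 173 214 233 236 236 236 235 235 234 234 233 234 234 234 235
  226 208]
 [ 83 104 169 227 225 211 223 234 235 236 236 236 236 234 234 234 235 235
  234 227]
 [ 77  92 141 211 237 224 214 214 234 236 236 235 236 235 234 235 234 235
  235 235]
 [ 79  79  95 161 240 237 228 212 226 235 237 236 236 235 235 235 235 235
  235 235]
 [ 78  77  83 121 216 242 238 231 228 215 237 238 238 237 236 236 236 235
  235 235]
 [ 79  77  76  96 164 243 240 223 195 153 190 226 239 238 238 237 236 235
  235 236]
 [ 79  76  75  83 113 181 172 147 121 102 113 149 174 191 225 237 237 236
  236 235]
 [ 78  78  78  81  88 103  96  91  92  87  81  86  93 112 162 224 237 236
  236 235]
 [ 79  76  79  80  86  88  89  93  95  99  96  8
[... 612 characters left out ...]
 204 237
  238 237]
 [ 83  83  84  80  94 108 119 160 179 175 231 240 239 238 237 233 212 225
  238 238]
 [ 85  82  82 104 173 227 229 233 231 195 238 240 239 239 238 237 227 209
  236 238]
 [ 85  82  87 143 234 244 242 242 236 168 214 239 239 238 239 240 235 214
  236 237]
 [ 85  78  84 131 186 191 190 190 180 131 145 183 185 186 202 239 236 210
  238 238]
 [ 78  77  86 121 132 131 130 132 129 122 102 128 129 127 161 239 234 198
  239 239]
 [ 76  78  94 125 125 126 124 125 126 121  97 124 125 124 138 183 178 160
  233 211]
 [ 77  77  96 125 129 125 126 125 126 122 106 126 129 127 125 131 125 119
  167 144]
 [ 77  82 108 125 127 127 126 126 125 121 102 124 128 126 127 126 123 106
  114 124]]
```

The turn measures about 180° within a few degrees. Now the second press.

Emit:
step_arm(
  rows=[
    [0,0,-0.002,0,0],
    [0,0,-0.004,0,0],
    [0,0,-0.006,0,0],
    [0,0,-0.008,0,0],
    [0,0,-0.01,0,0],
    [0,0,-0.012,0,0],
    [0,0,-0.013,0,0],
    [0,0,-0.014,0,0],
    [0,0,-0.015,0,0],
    [0,0,-0.015,0,0],
  ],
)

```text
t: 23.3
eef_pos: [0.5842, -0.1865, 0.1411]
ee_rot: [-3.141, -0.002, -0.419]
force: [-3.4, 2.3, 11.5]
width: 0.0003
gripper_force: 5.7
```

Emit:
step_arm(
  rows=[
    [0,0,-0.001,0,0],
    [0,0,-0.001,0,0],
  ],
)

```text
t: 23.5
eef_pos: [0.5843, -0.1865, 0.1407]
ee_rot: [-3.141, -0.003, -0.419]
force: [-4.0, 3.3, 14.8]
width: 0.0004
gripper_force: 7.4
```

The cap is home again. I'll let it up and move clear.

Emit:
step_arm(
  rows=[
    [0,0,0.01,0,0],
    [0,0,0.03,0,0],
    [0,0,0.06,0,0],
    [0,0,0.1,0,0],
    [0,0,0.14,0,0],
    [-0.02,-0.03,0.15,0,0],
    [-0.05,-0.07,0.15,0,0],
    [-0.08,-0.11,0.15,0,0],
    [-0.1,-0.15,0.15,0,0],
    [-0.11,-0.18,0.15,0,0],
    [-0.11,-0.18,0.15,0,0],
    [-0.11,-0.18,0.15,0,0],
  ],
)

```text
t: 24.7
eef_pos: [0.473, -0.367, 0.2879]
ee_rot: [-3.141, 0.0, -0.422]
force: [-0.4, 1.0, 0.2]
width: 0.0001
gripper_force: 0.0
```

```bash
python3 - <<'E'
from h import *
import pickle
s=arm.get_state();print(s["eef_pos"],s["force"])
for n in("scene","top"):
    c=cam(n);pickle.dump(c,open(n+"_f.pkl","wb"))
    o=pickle.load(open(n+".pkl","rb"))
    g=[cv2.cvtColor(k[0],cv2.COLOR_BGR2GRAY).astype(np.float32) for k in(o,c)]
    u,v=map(int,proj(o,[.584,-.187,.182])[0]);t=g[0][v-8:v+9,u-8:u+9]
    r=cv2.matchTemplate(g[1][v-16:v+17,u-16:u+17],t,cv2.TM_CCOEFF_NORMED);_,mx,_,l=cv2.minMaxLoc(r);print(n,"cap shift px",l[0]-8,l[1]-8,round(mx,2))
# handle azimuth: top view, clay on white
c=pickle.load(open("top_f.pkl","rb"));n=400;g=np.mgrid[0:n,0:n]
for f in("top","top_f"):
    c=pickle.load(open(f+".pkl","rb"));X=.633+(g[0]-200)/2000;Y=.0585+(g[1]-200)/2000
    uv=proj(c,np.c_[X.ravel(),Y.ravel(),np.full(X.size,.175)]).astype(np.float32).reshape(n,n,2)
    im=cv2.remap(c[0],uv[...,0],uv[...,1],cv2.INTER_LINEAR).astype(int)
    r=np.hypot(X-.633,Y-.0585);a=np.degrees(np.arctan2(Y-.0585,X-.633));m=(im[...,2]-im[...,0]>22)&(im.max(2)<190)&(r>.056)&(r<.073)
    h=np.histogram(a[m],36,(-180,180))[0];print(f,{-180+10*i:int(k) for i,k in enumerate(h) if k>30})
E
```

```text
[ 0.47296489 -0.36697015  0.28788052] [-0.3935314   0.95725632  0.21055018]
scene cap shift px -2 -8 0.6
top cap shift px 2 1 0.24
top {-60: 471, -50: 227}
top_f {110: 193, 120: 439, 130: 31}
```

```bash
python3 -c "
from station import arm
print(arm.job_done())"
```

```text
the job is handed in; nothing more can be done
None
```

The job is handed in at about 25 s: cap pressed home and released, wheel turned about half round (174–180° by my measurements), cap pressed home and released again, with peak readings near 16 N and no sign of touching the cup. I did not confirm from a final picture that the cap sprang fully back up, because the last image check of it was inconclusive.

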